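Take down the bench stack and rest the batten across its cradles

ROBOT

A 7-joint arm with a two-finger parallel gripper is mounted at the origin on a cart in front of the work surface, level with it; the furniture and walls round the work are solid. World frame = base frame: x ahead of the robot, y to its left, z up, the work surface at z = 0. Lengths are in m, angles in rad, forces in N, time in s.
With the tool pointing down it reaches from about 0.425 to 0.95 m from the base axis. Payload 16.7 kg.
Tool frame: the origin (TCP) lies midway between the tips of the shut fingers; the grasp point (between the pads) lies 19 mm behind it (arm.grip_depth is the distance from the TCP to the grasp point, in m); z points along the fingers, y is the line along which they close (so a half turn about z gives the same grasp; the last joint's range is limited). The gripper opens to 94 mm and grips with 3 to 60 N. Pads are 16 mm wide; open, the fingers measure 119 mm over their backs; the gripper's body (75 mm by 177 mm) begins 78 mm behind the grasp point.
Start: joints at [-1.468, 0.426, 0.074, 1.606, -0.034, 1.111, -0.067], TCP at [0.169, 0.654, 0.205] pointing down, gripper open.
Joint ranges: [-2.85, 2.85], [-0.5, 2.14], [-1.23, 1.37], [0.21, 2.46], [-1.02, 4.16], [0.16, 2.05], [-2.73, 2.73]. Speed limits (rad/s): [1.89, 1.89, 2.39, 2.39, 3.01, 3.01, 3.01].

INTERFACE

Orientations are given as [roll, pitch, yaw] about the fixed x, y, z axes, in that order (R = Rz(yaw) Ry(pitch) Rx(roll)).
In Python, from station import arm gives the robot as it stands.
- The arm moves only by the tool apply_moves, never from a script. Its argument "moves" is text: rows parted by semicolons, each of 7 numbers parted by spaces: the shift along the tool's x, y, z in normalised numbers (1 is 1000 mm), then the turn, a rotation vector about the tool's x, y, z in shares of 90 degrees (1.0 is 90 degrees), then the opening, from -1 (shut) to 1 (fully open). In form: tx ty tz rx ry rz jaw; .... A call has exactly 8 rows; each row is the pose to reach, as a shift and turn from the pose commanded when the call began, along the tool's axes at that moment; what a row does not reach only later rows make up. A row lasts 1/8 s, in which the tool goes at most 62.5 mm and 10.7 degrees, less where a joint would pass 70% of its speed; a pose out of reach is approached as far as the arm can. A shift or turn number past 1, either way, is cut back to 1. A call with a gripper value outside its range is refused whole. The fingers move at their own pace and stop on an object; "squeeze" is the grip in N (left out, the last holds). Time passes only in rows, so rows that repeat a pose let the fingers close, or fill a call up. It gives the time, the measured TCP pose, the force, the opening and the grip force at its end, in the units of the state.
- arm.sense(): the state, without advancing time (a new reading comes with each control period).
- arm.read_camera(name): name is "side" or "top" or "wrist"; returns a dict with "frame" (384x512x3 uint8, blue, green, red), "intrinsics" (3x3 intrinsics, pixels), "T" (4x4, takes a point from camera to world coordinates); the wrist camera has in their place "tool_from_camera" (4x4, takes a point from camera to tool coordinates, whose origin is the TCP and whose axes are the flange's). Camera axes: x right, y up, looking along -z (the intrinsics and any distortion apply to the point x, -y, -z); pixel columns grow to the right and rows downward; lengths in m; the calibration is good to about 2 mm. A picture is of the moment at which its call begins: read the wrist's pose just before it. There is no depth.
- arm.hand_in(): hands the job in; it is judged then, once.
Trained networks look in a picture, given as the dict that the camera call returned (one of the last four; its "shot" number tells which), for a name from the list of things; names that differ only in an ending like _2 or _b are one class to them, and where a whole thing is asked for, a point or a joint stands for the part that bears it (a point fixed in the world has none). Each returns a list of dicts, best first, with "confidence" (0 to 1); they miss things now and then, are a little off and sometimes report something else, mostly with a low value. They report only what shows in the picture. A call takes as long as a camera call.
- arm.recognise(picture, label): "pixel" ([row, column] in pixels, amid what is visible of it).
- arm.masks_of(picture, label): "pixels" (384x512 bool, what is visible of it) and "pixel" ([row, column] in pixels, amid what is visible of it).
The state is a dict: "t": time; "q": joint angles; "dq": joint speeds; "effort": joint torques, N m; "ee_pos": TCP position; "ee_rot": TCP orientation; "ft_force": force on the tool from outside, world axes, zero at the start; "torque": the same for the moment, N m; "width": opening from 0.0 (shut) to 1.0 (fully open); "grip_force": force on a finger pad.
Only numpy, scipy, OpenCV 4.12 (cv2) and the standard library are available. Lean on these libraries where they do the work, as an engineer would, in place of code of your own. Each camera call takes 0.05 s, during which the arm holds its last target. There are 200 camera calls.

TASK

Clear the little stack on the bench so that the batten can be varnished: put the tape measure, still standing upright, in the small rectangular tray, the hex nut flat in the round dish, the square batten centred across the two cradles of its rest, between their cheeks, and the sanding block, same side up, in the large rectangular tray. Everything must end lying flat in or on its own place, lengthwise with it.

Things in the scene. Friction and masses are not known exactly. Their poses are not given: they have to be found in the camera images.
- tape_measure: Yellow tape measure with a black round face, standing upright on top of the batten near one of its ends (either one). Solid body 34 mm thick along its x (grip here), 66 mm along its y (from y = -30 to +36 mm; a small hook reaches to about +40), 62 mm tall. Origin at the centre of its underside, z up. 0.22 kg.
- hex_nut: Plain grey steel hex nut lying flat on top of the batten near its other end: 30 mm across flats along its x, 34 mm across corners along its y, 14 mm tall, vertical hole. Origin at the centre of its underside, z up.
- batten: Square wood batten 45 mm wide (x) by 160 mm long (y) by 45 mm tall, lying crosswise on the sanding block at the start. Origin at the centre of its underside, z up; it balances at its middle. 0.17 kg.
- sanding_block: Light wooden sanding block with a sheet of abrasive underneath, 67 mm wide (x; grip here) by 112 mm long (y) by 32 mm tall, the bottom of the stack, lying on the bench. Origin at the centre of its underside, z up. 0.14 kg.
- small_tray: The smaller of two shallow rectangular wooden trays, fixed. Inside 52 mm (x) by 90 mm (y); floor 5 mm above the bench; walls 5 mm thick, their top 13 mm above the bench. Origin at the centre of its underside; long side along y. The tape measure may stand in it either way round.
- large_tray: The larger of the two shallow rectangular wooden trays, fixed. Inside 85 mm (x) by 130 mm (y); floor 5 mm above the bench; walls 5 mm thick, their top 13 mm above the bench. Origin at the centre of its underside; long side along y.
- dish: Round shallow steel dish, fixed: 100 mm across the rim, flat floor about 84 mm across and 4 mm above the bench, rim 10 mm above the bench. Origin at the centre of its underside.
- batten_rest: Fixed rest: plywood base 85 (x) by 130 mm (y), 10 mm thick, with two dark wooden cradles at y = -52 and +52 mm, each 22 mm thick along y. Flat seats 40 mm above the bench, 63 mm wide along x between cheeks 7 mm thick that rise to 48 mm above the bench. Gap of 82 mm between the cradles. The batten lies along y over both, overhanging each. Origin at the centre of the underside.

How it is judged:
At the end, for the whole second after the job is handed in: Across/along/turn from centre: tape measure in small tray 14 mm/20 mm/0.35 rad; sanding block in large tray 13/14/0.25; batten on both cradles 13/20/0.2; nut in dish within 28 mm. Each on its floor or seat (5 mm), upright within 0.1 rad (nut 0.12), let go, at rest (x of tape_measure in the frame of small_tray between -0.014 and 0.014 m and y of tape_measure in the frame of small_tray between -0.02 and 0.02 m and z of tape_measure in the frame of small_tray between 0 and 0.01 m and angle between each of tape_measure, sanding_block, batten's own z axis and vertical below 0.1 rad and angle between the y axis of tape_measure and the y axis of small_tray, either way round below 0.35 rad and x of sanding_block in the frame of large_tray between -0.013 and 0.013 m and y of sanding_block in the frame of large_tray between -0.014 and 0.014 m and z of sanding_block in the frame of large_tray between 0 and 0.01 m and angle between the y axis of sanding_block and the y axis of large_tray, either way round below 0.25 rad and x of batten in the frame of batten_rest between -0.013 and 0.013 m and y of batten in the frame of batten_rest between -0.02 and 0.02 m and z of batten in the frame of batten_rest between 0.035 and 0.045 m and angle between the y axis of batten and the y axis of batten_rest, either way round below 0.2 rad and horizontal distance between hex_nut and dish below 0.028 m and z of hex_nut in the frame of dish between 0 and 0.009 m and angle between hex_nut's own z axis and vertical below 0.12 rad and linear speed of each of tape_measure, sanding_block, batten, hex_nut below 0.02 m/s and angular speed of each of tape_measure, sanding_block, batten, hex_nut below 0.3 rad/s); the robot touches nothing.
It also fails if it takes over 106 s, if anything falls off the work surface, if the arm or the gripper's body presses on something with over 40 N, if the wrist force passes 120 N, or if a joint passes its speed limit or range.

## Working session

There is one attempt and no reset: what is moved stays moved. The work goes in short steps, Python scripts to look and compute and a tool call to move; the robot and the scene stay as the last step left them, time stands still between calls to the robot, and variables do not carry over. Pictures are saved under pics/ and viewed, at most 14 in all, crops included, and the job is handed in when it is done.

Besides the shell and the picture viewer there is one more tool, called after "Request:" as name(argument=value, ...), one argument or row to a line, values as JSON. apply_moves: Moves the arm, as the interface text tells. Its arguments: {"type":"object","properties":{"moves":{"type":"string"},"squeeze":{"type":"number"}},"required":["moves"]}

```bash
ls; mkdir -p pics; cat > h.py <<'E'
import numpy as np, cv2
from station import arm
def ray(c,px):
    K=np.array(c["intrinsics"]);T=np.array(c["T"])
    u=np.array([(px[1]-K[0,2])/K[0,0],(px[0]-K[1,2])/K[1,1]])
    d=T[:3,:3]@np.array([u[0],-u[1],-1.]);return T[:3,3],d
def at_z(c,px,z):
    o,d=ray(c,px);return o+d*(z-o[2])/d[2]
def proj(c,P):
    K=np.array(c["intrinsics"]);T=np.linalg.inv(np.array(c["T"]))
    P=np.atleast_2d(P);p=P@T[:3,:3].T+T[:3,3]
    return np.c_[K[1,2]+K[1,1]*p[:,1]/p[:,2],K[0,2]-K[0,0]*p[:,0]/p[:,2]]  # row,col
E
cat > a.py <<'E'
from h import *
names="tape_measure hex_nut batten sanding_block small_tray large_tray dish batten_rest".split()
ims=[]
for cn in("top","side"):
    c=arm.read_camera(cn); print(cn,c.keys(),np.round(c["T"],3).tolist(),np.round(c["intrinsics"],1).tolist())
    cv2.imwrite(f"pics/{cn}0.png",c["frame"]); 
    for n in names:
        m=arm.masks_of(c,n)
        for x in m[:2]:
            r=cv2.minAreaRect(np.argwhere(x["pixels"]).astype(np.float32)) if x["pixels"].any() else None
            print(n,round(x["confidence"],2),np.round(x["pixel"]),x["pixels"].sum(),np.round(cv2.boxPoints(r)).tolist() if r else '')
        if m: np.save(f"m_{cn}_{n}.npy",m[0]["pixels"])
print(arm.sense())
E
python3 a.py
```

```text
pics
top dict_keys(['frame', 'intrinsics', 'T', 'shot']) [[0.006, 0.98, -0.198, 0.381], [-1.0, 0.003, -0.015, -0.288], [-0.014, 0.198, 0.98, 0.892], [0.0, 0.0, 0.0, 1.0]] [[383.0, 0.0, 258.2], [0.0, 383.0, 192.1], [0.0, 0.0, 1.0]]
tape_measure 0.77 [188. 219.] 686 [[171.0, 234.0], [181.0, 201.0], [202.0, 207.0], [192.0, 240.0]]
hex_nut 0.6 [173. 260.] 129 [[170.0, 251.0], [184.0, 251.0], [184.0, 264.0], [170.0, 264.0]]
batten 0.72 [188. 248.] 1060 [[164.0, 272.0], [186.0, 202.0], [209.0, 209.0], [187.0, 279.0]]
sanding_block 0.95 [200. 243.] 661 [[162.0, 248.0], [169.0, 221.0], [216.0, 234.0], [209.0, 261.0]]
small_tray 0.75 [257. 235.] 1207 [[243.0, 216.0], [271.0, 216.0], [271.0, 261.0], [243.0, 261.0]]
large_tray 0.97 [190. 317.] 2415 [[166.0, 349.0], [172.0, 289.0], [212.0, 292.0], [207.0, 352.0]]
dish 0.66 [143. 218.] 1306 [[116.0, 209.0], [152.0, 191.0], [169.0, 225.0], [133.0, 243.0]]
batten_rest 0.85 [254. 317.] 2208 [[229.0, 346.0], [238.0, 287.0], [275.0, 292.0], [266.0, 351.0]]
side dict_keys(['frame', 'intrinsics', 'T', 'shot']) [[-0.177, 0.693, -0.699, -0.054], [-0.984, 
[... 878 characters left out ...]
3.0, 294.0], [272.0, 366.0]]
{'t': 0.9, 'q': array([-1.46751892,  0.42608019,  0.07390913,  1.60597569, -0.03411639,
        1.11077816, -0.06711147]), 'dq': array([-0.00075417, -0.00021721,  0.00119268, -0.00080436,  0.00092673,
       -0.00157274,  0.00013506]), 'effort': array([-3.65152373e-04, -9.35513520e+01,  3.66330475e+00, -4.54522026e+01,
       -4.88176325e-02,  1.28278916e-02,  2.91501146e-05]), 'ee_pos': array([0.16882614, 0.65353183, 0.20549102]), 'ee_rot': array([ 3.14157826e+00, -4.60506362e-05,  2.88873110e+00]), 'ft_force': array([ 0.45946951,  0.00210776, -0.27065122]), 'torque': array([-0.03179876,  0.02950632,  0.01792662]), 'grip_force': 0.0, 'width': 0.9989975675420464}
```

```bash
python3 - <<'E'
import cv2
for n in("top","side"):
    i=cv2.imread(f"pics/{n}0.png")[100:320,150:400]
    cv2.imwrite(f"pics/{n}0c.png",cv2.resize(i,None,fx=2.7,fy=2.7,interpolation=cv2.INTER_CUBIC))
E
```

```text
(no output)
```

View pics/top0c.png

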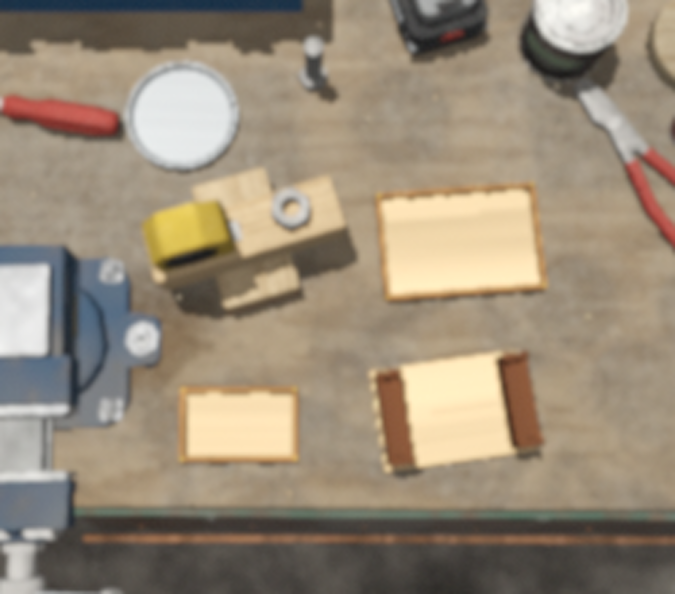

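View pics/side0c.png

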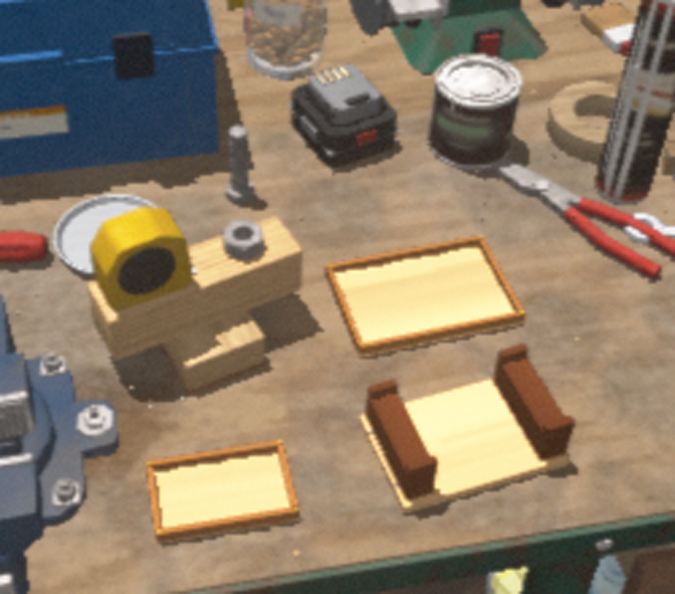

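```bash
cat > fit.py <<'E'
from h import *
from scipy.optimize import minimize
import itertools
S=4 # supersample
def hull(c,B,p,z):
    x0,x1,y0,y1,h=B; cs,sn=np.cos(p[2]),np.sin(p[2])
    P=[[p[0]+cs*x-sn*y,p[1]+sn*x+cs*y,z+k] for x,y,k in itertools.product((x0,x1),(y0,y1),(0,h))]
    q=proj(c,np.array(P))[:,::-1]
    return cv2.convexHull((q*16).astype(np.int32))
def mask(c,B,p,z):
    m=np.zeros((384,512),np.float32)
    cv2.fillConvexPoly(m,hull(c,B,p,z),1,cv2.LINE_AA,4) if 0 else None
    m8=np.zeros((384,512),np.uint8);cv2.fillConvexPoly(m8,hull(c,B,p,z),255,cv2.LINE_AA,4)
    return m8/255.
BOX=dict(tape_measure=((-.017,.017,-.03,.036,.062),.077),hex_nut=((-.015,.015,-.016,.016,.014),.077),batten=((-.0225,.0225,-.08,.08,.045),.032),
 sanding_block=((-.0335,.0335,-.056,.056,.032),0),small_tray=((-.031,.031,-.05,.05,.013),0),large_tray=((-.0475,.0475,-.07,.07,.013),0),
 dish=((-.05,.05,-.05,.05,.01),0),batten_rest=((-.0425,.0425,-.065,.065,.01),0))
if __name__=="__main__":
    cams={n:arm.read_camera(n) for n in("top","side")}
    for n,(B,z) in BOX.items():
        M={}
        for cn,c in cams.items():
            try: m=np.load(f"m_{cn}_{n}.npy")
            except Exception: continue
            # drop everything except the component nearest the top-cam estimate
            M[cn]=m
        a=np.argwhere(M["top"]);ctr=a.mean(0);g=at_z(cams["top"],ctr,z+B[4]/1.5)
        if n in("batten","sanding_block"):
            g=at_z(cams["top"],np.array(cv2.minAreaRect(a.astype(np.float32))[0]),z+.03)
        occ={"hex_nut":[], "batten":["tape_measure","hex_nut"],"sanding_block":["batten","tape_measure"]}.get(n,[])
        def cost(p):
            s=0
            for cn,m in M.items():
                mm=mask(cams[cn],B,p,z)
                if n=="batten_rest": mm=np.maximum.reduce([mm]+[mask(cams[cn],(-.0385,.0385,y-.011,y+.011,.048),p,z) for y in(-.052,.052)])if 0 else mm
                valid=np.ones_like(mm)
                for o in occ:
                    f=f"m_{cn}_{o}.npy"
                    import os
                    if os.path.exists(f): valid*=1-cv2.dilate(np.load(f).astype(np.uint8),np.ones((3,3)))
                mm=mm*valid;t=m*valid
                s+=np.abs(mm-t).sum()/max(t.sum(),1)
            return s
        best=None
        for y0 in ([0] if n in("dish",) else np.arange(-1.5,1.6,.3)):
            r=minimize(cost,[g[0],g[1],y0],method="Nelder-Mead",options=dict(initial_simplex=[[g[0],g[1],y0],[g[0]+.01,g[1],y0],[g[0],g[1]+.01,y0],[g[0],g[1],y0+.2]]))
            if best is None or r.fun<best.fun: best=r
        print(n,list(M),np.round(best.x,4),round(best.fun,3),"reach",round(np.hypot(*best.x[:2]),3))
E
python3 fit.py
```

```text
tape_measure ['top', 'side'] [ 0.5508 -0.1988  0.3725] 0.423 reach 0.586
hex_nut ['top', 'side'] [ 0.5788 -0.273  -1.636 ] 1.512 reach 0.64
batten ['top', 'side'] [ 0.5632 -0.2341  0.2974] 0.176 reach 0.61
sanding_block ['top', 'side'] [ 0.5659 -0.2311  1.8553] 0.307 reach 0.611
small_tray ['top', 'side'] [ 0.4096 -0.2294  0.0077] 0.229 reach 0.469
large_tray ['top'] [ 0.567  -0.4193  0.0927] 0.072 reach 0.705
dish ['top', 'side'] [ 0.6862 -0.1721  0.0763] 2.503 reach 0.707
batten_rest ['top', 'side'] [ 0.4228 -0.4128  0.1466] 0.223 reach 0.591
```

```bash
cat > ov.py <<'E'
from fit import *
P=dict(tape_measure=[.5508,-.1988,.30+np.pi],batten=[.5632,-.2341,.297],sanding_block=[.5659,-.2311,1.8553-np.pi/2+np.pi/2],small_tray=[.4096,-.2294,.008],large_tray=[.567,-.4193,.0927],batten_rest=[.4228,-.4128,.1466])
cams={n:arm.read_camera(n) for n in("top","side")}
d=at_z(cams["top"],[142.6,217.4],.01);n=at_z(cams["top"],[177.4,257.8],.091)
print("dish",d,"nut",n, at_z(cams["side"],[100+240/2.7,150+244/2.7],.091))
P["dish"]=[d[0],d[1],0];P["hex_nut"]=[n[0],n[1],.3]
out=[]
for cn,c in cams.items():
    im=cv2.resize(c["frame"],None,fx=3,fy=3,interpolation=cv2.INTER_CUBIC)
    for k,p in P.items():
        B,z=BOX[k];x0,x1,y0,y1,h=B;R=np.array([[np.cos(p[2]),-np.sin(p[2])],[np.sin(p[2]),np.cos(p[2])]])
        for zz in(z,z+h):
            q=np.array([[*(R@[x,y]+p[:2]),zz] for x,y in((x0,y0),(x1,y0),(x1,y1),(x0,y1))])
            px=(proj(c,q)[:,::-1]+.5)*3
            cv2.polylines(im,[np.int32(px*16)],True,(0,0,255) if zz==z else (0,255,0),1,cv2.LINE_AA,4)
    out.append(im[3*105:3*300,3*165:3*365])
cv2.imwrite("pics/ovt.png",out[0]);cv2.imwrite("pics/ovs.png",out[1])
E
python3 ov.py
```

```text
dish [ 0.68080028 -0.17479724  0.01      ] nut [ 0.57498705 -0.27425085  0.091     ] [ 0.56839456 -0.27299754  0.091     ]
```

View pics/ovt.png

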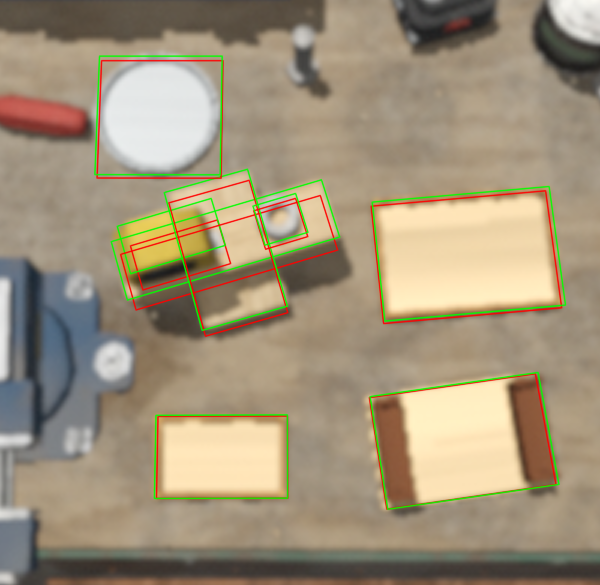

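View pics/ovs.png

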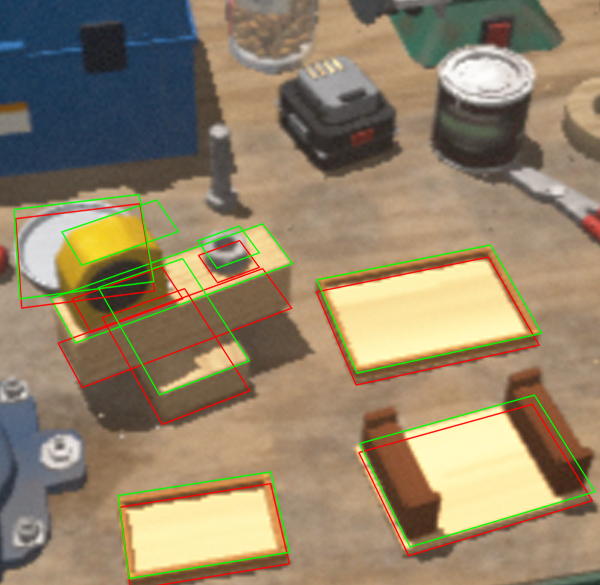

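```bash
cat > plan.py <<'E'
import sys,numpy as np
from station import arm
s=arm.sense();p=s["ee_pos"];r=s["ee_rot"];yaw=r[2]
cs,sn=np.cos(yaw),np.sin(yaw)
print("t",round(s["t"],2),"pos",p.round(4),"rot",r.round(4),"q",s["q"].round(2),"w",round(s["width"]*94,1))
for a in sys.argv[1:]:
    x,y,z,w=map(float,a.split(","))
    d=np.array([x,y,z])-p
    print(a,"->",np.round([1e3*(cs*d[0]+sn*d[1]),1e3*(sn*d[0]-cs*d[1]),-1e3*d[2]],1),"rz",round(-np.degrees((w-yaw+np.pi)%(2*np.pi)-np.pi),1),"dist",round(np.linalg.norm(d)*1e3))
E
python3 plan.py .42,.32,.33,2.3
```

```text
t 1.1 pos [0.1688 0.6535 0.2055] rot [-3.1416 -0.      2.8887] q [-1.47  0.43  0.07  1.61 -0.03  1.11 -0.07] w 93.8
.42,.32,.33,2.3 -> [-326.6 -260.1 -124.5] rz 33.7 dist 436
```

Careful with the scale: shifts go in shares of 1000 mm and turns go in shares of 90 degrees. That gives: -327 mm / 1000 = -0.327, -260 mm / 1000 = -0.26, 33 degrees / 90 = 0.3667.

Request:
apply_moves(
  moves="0 0 -0.06 0 0 0 1; -0.06 -0.048 -0.085 0 0 0.0889 1; -0.11 -0.09 -0.1 0 0 0.1778 1; -0.16 -0.13 -0.124 0 0 0.2667 1; -0.21 -0.17 -0.124 0 0 0.3667 1; -0.26 -0.21 -0.124 0 0 0.3667 1; -0.327 -0.26 -0.124 0 0 0.3667 1; -0.327 -0.26 -0.124 0 0 0.3667 1",
)

```text
t: 2.1
ee_pos: [0.4217, 0.3178, 0.3299]
ee_rot: [3.141, -0.0, 2.312]
ft_force: [0.0, 0.7, 0.6]
width: 1.0
grip_force: 0.0
```

```bash
python3 plan.py .551,-.196,.30,1.868
```

```text
t 2.1 pos [0.4217 0.3178 0.3299] rot [ 3.1407e+00 -3.0000e-04  2.3117e+00] q [-1.13  0.08  0.39  1.79 -0.03  1.28  0.01] w 94.0
.551,-.196,.30,1.868 -> [-466.4 -251.3   29.9] rz 25.4 dist 531
```

In the tool's units: -440 mm / 1000 = -0.44, -385 mm / 1000 = -0.385, 25.5 degrees / 90 = 0.2833.

Request:
apply_moves(
  moves="-0.055 -0.03 0 0 0 0.0333 1; -0.11 -0.06 0 0 0 0.0667 1; -0.165 -0.09 0 0 0 0.1 1; -0.22 -0.12 0 0 0 0.1444 1; -0.275 -0.15 0 0 0 0.1889 1; -0.33 -0.18 0 0 0 0.2333 1; -0.385 -0.21 0.01 0 0 0.2778 1; -0.44 -0.238 0.02 0 0 0.2833 1",
)

```text
t: 3.1
ee_pos: [0.5422, -0.1651, 0.3101]
ee_rot: [3.14, -0.0, 1.867]
ft_force: [1.6, 1.7, 0.6]
width: 1.0
grip_force: 0.0
```

```bash
cat >> h.py <<'E'
from scipy.spatial.transform import Rotation as Rn
def wrist():
    s=arm.sense();c=arm.read_camera("wrist")
    Tw=np.eye(4);Tw[:3,:3]=Rn.from_euler("xyz",s["ee_rot"]).as_matrix();Tw[:3,3]=s["ee_pos"]
    c["T"]=Tw@np.array(c["tool_from_camera"]);return c
E
python3 plan.py .551,-.196,.099,1.868 
cat > w.py <<'E'
import sys
from h import *
c=wrist();cv2.imwrite(sys.argv[1],c["frame"]);print(np.round(c["tool_from_camera"],3).tolist())
for a in sys.argv[2:]:
    n,z=a.split(":")
    for m in arm.masks_of(c,n)[:2]:
        r=cv2.minAreaRect(np.argwhere(m["pixels"]).astype(np.float32))
        q=[at_z(c,b,float(z)) for b in cv2.boxPoints(r)];e=[q[1]-q[0],q[2]-q[1]]
        print(n,round(m["confidence"],2),np.round(r[0]),"ctr",at_z(c,r[0],float(z)).round(4),"edges",[(round(np.linalg.norm(v)*1e3),round(np.arctan2(v[1],v[0]),3)) for v in e])
E
python3 w.py pics/w1.png tape_measure:.139 hex_nut:.091 batten:.077 dish:.01
```

```text
t 3.1 pos [ 0.5422 -0.1651  0.3101] rot [ 3.1399e+00 -1.0000e-04  1.8673e+00] q [-0.54  0.22  0.87  1.76 -0.17  1.25  0.67] w 94.0
.551,-.196,.099,1.868 -> [-32.1  -0.6 211.1] rz -0.0 dist 213
[[-0.0, 0.972, 0.233, 0.067], [1.0, -0.0, 0.001, -0.0], [0.001, 0.233, -0.972, -0.18], [0.0, 0.0, 0.0, 1.0]]
tape_measure 0.95 [196. 252.] ctr [ 0.5468 -0.1866  0.139 ] edges [(66, np.float64(-1.286)), (36, np.float64(0.296))]
hex_nut 0.82 [244. 253.] ctr [ 0.5749 -0.2714  0.091 ] edges [(33, np.float64(-1.281)), (28, np.float64(0.296))]
batten 0.66 [212. 252.] ctr [ 0.5592 -0.2277  0.077 ] edges [(165, np.float64(-1.287)), (47, np.float64(0.296))]
dish 0.63 [191. 326.] ctr [ 0.6804 -0.1708  0.01  ] edges [(96, np.float64(-2.678)), (96, np.float64(-1.076))]
```

View pics/w1.png

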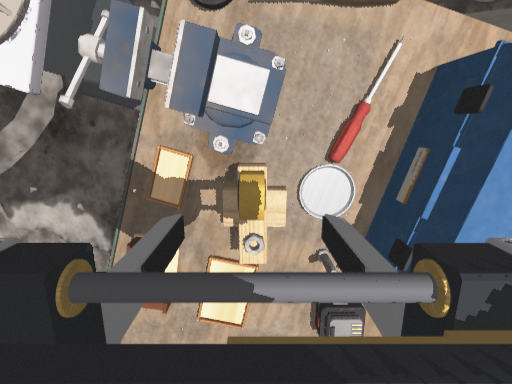

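```bash
python3 plan.py .548,-.191,.101,1.867
```

```text
t 3.35 pos [ 0.5417 -0.1633  0.3096] rot [-3.1411e+00 -1.0000e-04  1.8673e+00] q [-0.55  0.21  0.87  1.76 -0.17  1.25  0.66] w 94.1
.548,-.191,.101,1.867 -> [-28.3  -2.1 208.6] rz 0.0 dist 211
```

In the tool's units: 208 mm / 1000 = 0.208, 180 mm / 1000 = 0.18.

Request:
apply_moves(
  moves="-0.028 -0.002 0.04 0 0 0 1; -0.028 -0.002 0.09 0 0 0 1; -0.028 -0.002 0.14 0 0 0 1; -0.028 -0.002 0.18 0 0 0 1; -0.028 -0.002 0.208 0 0 0 1; -0.028 -0.002 0.208 0 0 0 1; -0.028 -0.002 0.208 0 0 0 -0.4; -0.028 -0.002 0.208 0 0 0 -0.4",
  squeeze=20,
)

```text
t: 4.35
ee_pos: [0.549, -0.1905, 0.1032]
ee_rot: [3.14, 0.0, 1.868]
ft_force: [-0.5, -0.2, 0.4]
width: 0.819
grip_force: 0.0
```

In the tool's units: -60 mm / 1000 = -0.06, -30 mm / 1000 = -0.03.

Request:
apply_moves(
  moves="0 0 0 0 0 0 -0.4; 0 0 0 0 0 0 -0.4; 0 0 -0.01 0 0 0 -0.4; 0 0 -0.03 0 0 0 -0.4; 0 0 -0.06 0 0 0 -0.4; 0 0 -0.06 0 0 0 -0.4; 0 0 -0.06 0 0 0 -0.4; 0 0 -0.06 0 0 0 -0.4",
)

```text
t: 5.35
ee_pos: [0.5478, -0.1906, 0.1615]
ee_rot: [-3.141, -0.0, 1.868]
ft_force: [0.8, 0.5, -0.1]
width: 0.301
grip_force: 0.0
```

```bash
python3 plan.py .41,-.229,.13,1.571; python3 w.py pics/w2.png tape_measure:.2 small_tray:.013 hex_nut:.091 batten:.077 
```

```text
t 5.35 pos [ 0.5478 -0.1906  0.1615] rot [-3.1409e+00 -3.0000e-04  1.8678e+00] q [-0.4   0.41  0.8   1.9  -0.35  0.98  0.86] w 28.3
.41,-.229,.13,1.571 -> [   3.6 -143.    31.5] rz 17.0 dist 146
[[-0.0, 0.972, 0.233, 0.067], [1.0, -0.0, 0.001, -0.0], [0.001, 0.233, -0.972, -0.18], [0.0, 0.0, 0.0, 1.0]]
tape_measure 0.96 [208. 254.] ctr [ 0.5408 -0.1678  0.2   ] edges [(45, np.float64(-1.293)), (26, np.float64(0.298))]
tape_measure 0.48 [219. 257.] ctr [ 0.5442 -0.1728  0.2   ] edges [(32, np.float64(-1.322)), (52, np.float64(0.284))]
small_tray 0.8 [177. 134.] ctr [ 0.4091 -0.2267  0.013 ] edges [(105, np.float64(-1.607)), (71, np.float64(0.059))]
hex_nut 0.63 [177. 135.] ctr [ 0.4379 -0.2027  0.091 ] edges [(82, np.float64(-1.579)), (52, np.float64(0.091))]
hex_nut 0.49 [268. 256.] ctr [ 0.5713 -0.2566  0.091 ] edges [(8, np.float64(-1.28)), (23, np.float64(0.298))]
batten 0.93 [233. 254.] ctr [ 0.5595 -0.228   0.077 ] edges [(165, np.float64(-1.293)), (51, np.float64(0.298))]
```

View pics/w2.png

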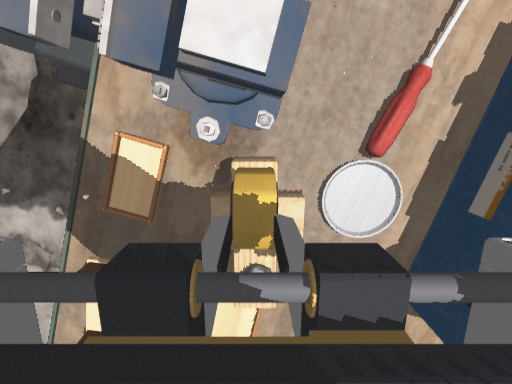

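In the tool's units: -90 mm / 1000 = -0.09, -60 mm / 1000 = -0.06.

Request:
apply_moves(
  moves="0 0 0 0 0 0 1; 0 0 0 0 0 0 1; 0 0 -0.06 0 0 0 1; 0 0 -0.09 0 0 0 1; 0 0 -0.09 0 0 0 1; 0 0 -0.09 0 0 0 1; 0 0 -0.09 0 0 0 1; 0 0 -0.09 0 0 0 1",
)

```text
t: 6.6
ee_pos: [0.5478, -0.1907, 0.2511]
ee_rot: [-3.14, -0.0, 1.868]
ft_force: [-0.3, -0.1, -0.1]
width: 1.002
grip_force: 0.0
```

```bash
python3 w.py pics/w3.png tape_measure:.139 hex_nut:.091 batten:.077 small_tray:.013; python3 plan.py .548,-.190,.101,1.867
```

```text
[[-0.0, 0.972, 0.233, 0.067], [1.0, -0.0, 0.001, -0.0], [0.001, 0.233, -0.972, -0.18], [0.0, 0.0, 0.0, 1.0]]
tape_measure 0.56 [186. 254.] ctr [ 0.5469 -0.1873  0.139 ] edges [(64, np.float64(-1.287)), (36, np.float64(0.298))]
hex_nut 0.75 [244. 256.] ctr [ 0.5758 -0.2701  0.091 ] edges [(35, np.float64(-1.28)), (29, np.float64(0.298))]
batten 0.91 [209. 254.] ctr [ 0.5607 -0.2297  0.077 ] edges [(164, np.float64(-1.287)), (48, np.float64(0.298))]
small_tray 0.96 [167. 159.] ctr [ 0.4093 -0.2265  0.013 ] edges [(103, np.float64(-1.597)), (68, np.float64(0.051))]
t 6.85 pos [ 0.548  -0.1908  0.2516] rot [-3.1412 -0.      1.8677] q [-0.46  0.31  0.86  1.81 -0.25  1.15  0.78] w 94.0
.548,-.190,.101,1.867 -> [  0.8   0.2 150.6] rz 0.0 dist 151
```

View pics/w3.png

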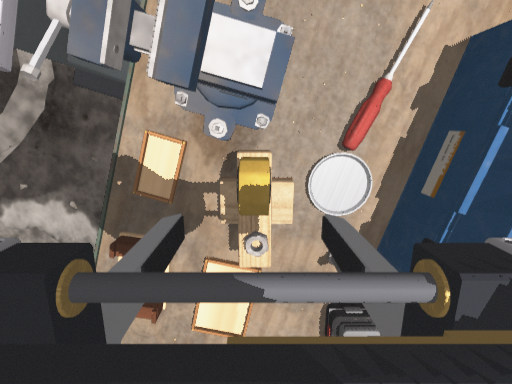

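In the tool's units: 150 mm / 1000 = 0.15, 135 mm / 1000 = 0.135.

Request:
apply_moves(
  moves="0 0 0.05 0 0 0 1; 0 0 0.1 0 0 0 1; 0 0 0.135 0 0 0 1; 0 0 0.15 0 0 0 1; 0 0 0.15 0 0 0 0.2; 0 0 0.15 0 0 0 -1; 0 0 0.15 0 0 0 -1; 0 0 0.15 0 0 0 -1",
  squeeze=20,
)

```text
t: 7.85
ee_pos: [0.5485, -0.1907, 0.1025]
ee_rot: [3.14, 0.0, 1.868]
ft_force: [0.6, -0.8, -0.5]
width: 0.61
grip_force: 0.0
```

In the tool's units: -60 mm / 1000 = -0.06, -55 mm / 1000 = -0.055.

Request:
apply_moves(
  moves="0 0 0 0 0 0 -1; 0 0 0 0 0 0 -1; 0 0 0 0 0 0 -1; 0 0 0 0 0 0 -1; 0 0 -0.01 0 0 0 -1; 0 0 -0.03 0 0 0 -1; 0 0 -0.055 0 0 0 -1; 0 0 -0.06 0 0 0 -1",
)

```text
t: 8.85
ee_pos: [0.549, -0.1912, 0.164]
ee_rot: [3.139, 0.001, 1.868]
ft_force: [-0.2, 0.8, -1.8]
width: 0.36
grip_force: 19.9
```

```bash
python3 plan.py .4095,-.230,.15,1.565 .4095,-.230,.03,1.565
```

```text
t 8.85 pos [ 0.549  -0.1912  0.164 ] rot [3.1388e+00 1.1000e-03 1.8677e+00] q [-0.4   0.41  0.81  1.9  -0.35  0.98  0.86] w 33.9
.4095,-.230,.15,1.565 -> [   3.7 -144.7   14. ] rz 17.3 dist 145
.4095,-.230,.03,1.565 -> [   3.7 -144.7  134. ] rz 17.3 dist 197
```

In the tool's units: -145 mm / 1000 = -0.145, -135 mm / 1000 = -0.135, 17.3 degrees / 90 = 0.1922.

Request:
apply_moves(
  moves="0.001 -0.025 0 0 0 0.0444 -1; 0.002 -0.06 0 0 0 0.1 -1; 0.003 -0.1 0 0 0 0.1556 -1; 0.004 -0.135 0.01 0 0 0.1922 -1; 0.004 -0.145 0.03 0 0 0.1922 -1; 0.004 -0.145 0.065 0 0 0.1922 -1; 0.004 -0.145 0.095 0 0 0.1922 -1; 0.004 -0.145 0.105 0 0 0.1922 -1",
)

```text
t: 9.85
ee_pos: [0.4073, -0.2292, 0.0556]
ee_rot: [-3.139, -0.0, 1.565]
ft_force: [-0.3, -0.1, -2.3]
width: 0.361
grip_force: 19.9
```

```bash
python3 plan.py .4095,-.230,.0305,1.565; python3 w.py pics/w4.png small_tray:.013 tape_measure:.09
```

```text
t 9.85 pos [ 0.4073 -0.2292  0.0556] rot [-3.1393e+00 -2.0000e-04  1.5654e+00] q [-0.3   0.41  0.82  2.22 -0.47  0.69  0.85] w 34.0
.4095,-.230,.0305,1.565 -> [-0.7  2.2 25.1] rz 0.0 dist 25
[[-0.0, 0.972, 0.234, 0.067], [1.0, -0.0, 0.001, -0.0], [0.001, 0.234, -0.972, -0.18], [0.0, 0.0, 0.0, 1.0]]
small_tray 0.58 [180. 254.] ctr [ 0.4084 -0.2058  0.013 ] edges [(58, np.float64(-1.607)), (65, np.float64(-0.004))]
tape_measure 0.66 [224. 252.] ctr [ 0.4067 -0.2159  0.09  ] edges [(55, np.float64(-1.604)), (37, np.float64(-0.004))]
```

View pics/w4.png

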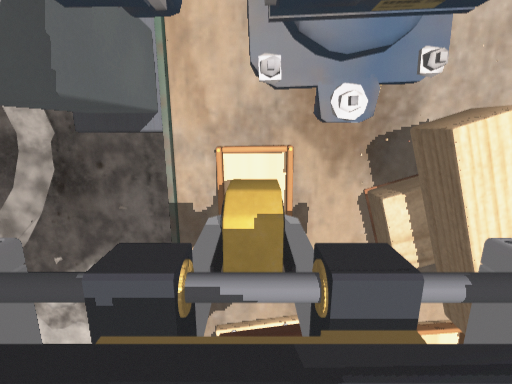

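In the tool's units: 26.5 mm / 1000 = 0.0265, 24 mm / 1000 = 0.024.

Request:
apply_moves(
  moves="0 0.001 0.01 0 0 0 -1; 0 0.001 0.018 0 0 0 -1; 0 0.001 0.024 0 0 0 -1; 0 0.001 0.0265 0 0 0 -1; 0 0.001 0.0265 0 0 0 -1; 0 0.001 0.0265 0 0 0 -1; 0 0.001 0.0265 0 0 0 0.2; 0 0.001 0.0265 0 0 0 0.2",
)

```text
t: 11.0
ee_pos: [0.4094, -0.2294, 0.0305]
ee_rot: [3.141, 0.0, 1.566]
ft_force: [-0.2, -0.7, 0.2]
width: 0.538
grip_force: 0.0
```

Request:
apply_moves(
  moves="0 0 0 0 0 0 0.3; 0 0 0 0 0 0 0.3; 0 0 0 0 0 0 0.3; 0 0 -0.025 0 0 0 0.3; 0 0 -0.07 0 0 0 0.3; 0 0 -0.12 0 0 0 0.3; 0 0 -0.16 0 0 0 0.3; 0 0 -0.16 0 0 0 0.3",
)

```text
t: 12.0
ee_pos: [0.4107, -0.2296, 0.1924]
ee_rot: [3.137, -0.001, 1.566]
ft_force: [-0.4, 0.3, -0.6]
width: 0.648
grip_force: 0.0
```

```bash
python3 w.py pics/w5.png small_tray:.013 tape_measure:.067 hex_nut:.091 batten:.077; python3 plan.py .5755,-.2715,.18,1.867 .5755,-.2715,.081,1.867
```

```text
[[-0.0, 0.972, 0.234, 0.067], [1.0, -0.0, 0.001, -0.0], [0.001, 0.234, -0.972, -0.18], [0.0, 0.0, 0.0, 1.0]]
small_tray 0.6 [176. 250.] ctr [ 0.4076 -0.2266  0.013 ] edges [(100, np.float64(-1.597)), (65, np.float64(-0.006))]
tape_measure 0.61 [184. 250.] ctr [ 0.4085 -0.2261  0.067 ] edges [(65, np.float64(-1.591)), (38, np.float64(-0.006))]
hex_nut 0.61 [228. 404.] ctr [ 0.5738 -0.2703  0.091 ] edges [(33, np.float64(-1.462)), (36, np.float64(-0.006))]
batten 0.65 [183. 382.] ctr [ 0.5509 -0.2239  0.077 ] edges [(57, np.float64(-2.957)), (149, np.float64(-1.307))]
t 12.25 pos [ 0.4086 -0.2292  0.1894] rot [-3.1398e+00  1.0000e-04  1.5656e+00] q [-0.58  0.15  1.06  2.11 -0.16  0.96  0.57] w 60.8
.5755,-.2715,.18,1.867 -> [-41.4 167.1   9.4] rz -17.3 dist 172
.5755,-.2715,.081,1.867 -> [-41.4 167.1 108.4] rz -17.3 dist 203
```

In the tool's units: 166 mm / 1000 = 0.166, 140 mm / 1000 = 0.14, -17.3 degrees / 90 = -0.1922.

Request:
apply_moves(
  moves="-0.01 0.042 0 0 0 -0.0556 0.3; -0.02 0.09 0 0 0 -0.1111 0.3; -0.032 0.14 0.01 0 0 -0.1922 0.3; -0.041 0.166 0.03 0 0 -0.1922 0.3; -0.041 0.166 0.05 0 0 -0.1922 0.3; -0.041 0.166 0.07 0 0 -0.1922 0.3; -0.041 0.166 0.07 0 0 -0.1922 0.3; -0.041 0.166 0.07 0 0 -0.1922 0.3",
)

```text
t: 13.25
ee_pos: [0.5749, -0.2712, 0.1209]
ee_rot: [3.141, 0.0, 1.868]
ft_force: [0.1, 1.1, 0.6]
width: 0.649
grip_force: 0.0
```

```bash
python3 w.py pics/w6.png hex_nut:.091 batten:.077; python3 plan.py .575,-.2715,.080,1.867
```

```text
[[-0.0, 0.972, 0.233, 0.067], [1.0, -0.0, 0.001, -0.0], [0.001, 0.233, -0.972, -0.18], [0.0, 0.0, 0.0, 1.0]]
hex_nut 0.83 [212. 255.] ctr [ 0.5762 -0.2709  0.091 ] edges [(34, np.float64(-1.288)), (31, np.float64(0.297))]
batten 0.77 [152. 250.] ctr [ 0.559  -0.2283  0.077 ] edges [(160, np.float64(-1.301)), (52, np.float64(0.297))]
t 13.4 pos [ 0.5754 -0.2712  0.1212] rot [3.1403e+00 5.0000e-04 1.8679e+00] q [-0.23  0.57  0.79  1.81 -0.48  0.97  1.06] w 61.4
.575,-.2715,.080,1.867 -> [-0.2 -0.5 41.2] rz 0.1 dist 41
```

View pics/w6.png

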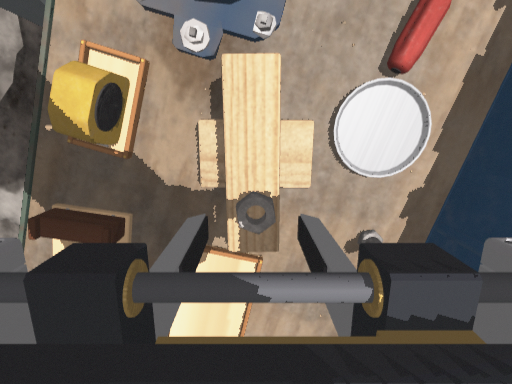

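In the tool's units: 40 mm / 1000 = 0.04, 35 mm / 1000 = 0.035.

Request:
apply_moves(
  moves="0 0 0.02 0 0 0 0.3; 0 0 0.035 0 0 0 0.3; 0 0 0.04 0 0 0 0.3; 0 0 0.04 0 0 0 -1; 0 0 0.04 0 0 0 -1; 0 0 0.04 0 0 0 -1; 0 0 0.04 0 0 0 -1; 0 0 0.04 0 0 0 -1",
  squeeze=15,
)

```text
t: 14.4
ee_pos: [0.5753, -0.2713, 0.0806]
ee_rot: [3.141, 0.0, 1.868]
ft_force: [0.2, 0.6, 4.0]
width: 0.325
grip_force: 15.0
```

In the tool's units: -50 mm / 1000 = -0.05, -45 mm / 1000 = -0.045.

Request:
apply_moves(
  moves="0 0 0 0 0 0 -1; 0 0 0 0 0 0 -1; 0 0 -0.01 0 0 0 -1; 0 0 -0.025 0 0 0 -1; 0 0 -0.045 0 0 0 -1; 0 0 -0.05 0 0 0 -1; 0 0 -0.05 0 0 0 -1; 0 0 -0.05 0 0 0 -1",
)

```text
t: 15.4
ee_pos: [0.5748, -0.271, 0.1298]
ee_rot: [-3.141, -0.0, 1.868]
ft_force: [-0.4, 0.4, -0.4]
width: 0.323
grip_force: 15.0
```

```bash
python3 w.py pics/w7.png hex_nut:.13 dish:.01; python3 plan.py .6805,-.173,.13,1.867  .6805,-.173,.008,1.867
```

```text
[[-0.0, 0.972, 0.233, 0.067], [1.0, -0.0, 0.001, -0.0], [0.001, 0.233, -0.972, -0.18], [0.0, 0.0, 0.0, 1.0]]
dish 0.84 [128. 378.] ctr [ 0.6812 -0.1713  0.01  ] edges [(99, np.float64(-1.208)), (103, np.float64(0.297))]
t 15.55 pos [ 0.5748 -0.2711  0.1298] rot [-3.1408e+00 -3.0000e-04  1.8677e+00] q [-0.24  0.56  0.8   1.8  -0.47  0.99  1.06] w 30.4
.6805,-.173,.13,1.867 -> [ 62.9 129.8  -0.2] rz 0.0 dist 144
.6805,-.173,.008,1.867 -> [ 62.9 129.8 121.8] rz 0.0 dist 189
```

```bash
python3 -c "
from h import *
c=arm.read_camera('top')
for z in(0,.1,.15):print(z,at_z(c,[104,230],z).round(3),at_z(c,[100,260],z).round(3))"
```

```text
0 [ 0.785 -0.202  0.   ] [ 0.796 -0.277  0.   ]
0.1 [ 0.74  -0.212  0.1  ] [ 0.749 -0.278  0.1  ]
0.15 [ 0.717 -0.217  0.15 ] [ 0.726 -0.279  0.15 ]
```

In the tool's units: 130 mm / 1000 = 0.13, 120 mm / 1000 = 0.12, -59 degrees / 90 = -0.6556.

Request:
apply_moves(
  moves="0 0 -0.02 0 0 -0.0556 -1; 0.01 0.025 -0.02 0 0 -0.1444 -1; 0.025 0.06 -0.02 0 0 -0.2444 -1; 0.04 0.095 -0.02 0 0 -0.3444 -1; 0.055 0.12 -0.02 0 0 -0.4444 -1; 0.063 0.13 -0.02 0 0 -0.5444 -1; 0.063 0.13 -0.02 0 0 -0.6556 -1; 0.063 0.13 -0.01 0 0 -0.6556 -1",
)

```text
t: 16.6
ee_pos: [0.6812, -0.1733, 0.1404]
ee_rot: [3.141, 0.001, 2.896]
ft_force: [0.0, 0.2, -0.3]
width: 0.321
grip_force: 15.0
```

```bash
python3 w.py pics/w8.png dish:.01; python3 plan.py .681,-.1725,.0095,2.9
```

```text
[[-0.0, 0.973, 0.232, 0.067], [1.0, -0.0, 0.001, -0.0], [0.001, 0.232, -0.973, -0.18], [0.0, 0.0, 0.0, 1.0]]
dish 0.88 [184. 254.] ctr [ 0.6795 -0.1715  0.01  ] edges [(95, np.float64(-0.781)), (102, np.float64(0.784))]
t 16.7 pos [ 0.68   -0.1731  0.1387] rot [-3.1414e+00 -2.1000e-03  2.8926e+00] q [-0.2   0.58  0.52  1.62 -0.32  1.03  1.74] w 30.6
.681,-.1725,.0095,2.9 -> [ -0.8   0.8 129.2] rz -0.4 dist 129
```

View pics/w8.png

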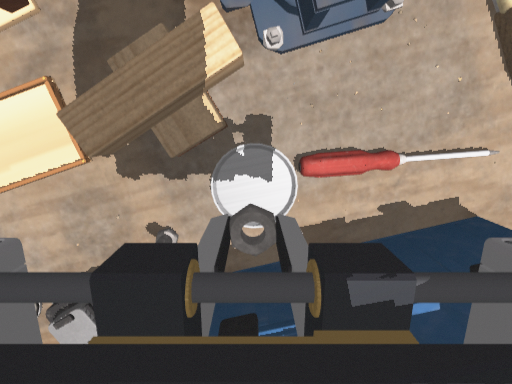

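In the tool's units: 129 mm / 1000 = 0.129, 127 mm / 1000 = 0.127.

Request:
apply_moves(
  moves="0 0 0.045 0 0 0 -1; 0 0 0.09 0 0 0 -1; 0 0 0.11 0 0 0 -1; 0 0 0.121 0 0 0 -1; 0 0 0.127 0 0 0 -1; 0 0 0.129 0 0 0 -1; 0 0 0.129 0 0 0 -1; 0 0 0.129 0 0 0 -1",
)

```text
t: 17.7
ee_pos: [0.6813, -0.173, 0.0119]
ee_rot: [3.141, 0.001, 2.897]
ft_force: [-0.3, 0.4, -0.7]
width: 0.325
grip_force: 15.0
```

In the tool's units: -170 mm / 1000 = -0.17, -130 mm / 1000 = -0.13.

Request:
apply_moves(
  moves="0 0 0 0 0 0 -0.1; 0 0 0 0 0 0 -0.1; 0 0 0 0 0 0 -0.1; 0 0 0 0 0 0 -0.1; 0 0 -0.03 0 0 0 -0.1; 0 0 -0.08 0 0 0 0; 0 0 -0.13 0 0 0 0.3; 0 0 -0.17 0 0 0 0.6",
)

```text
t: 18.7
ee_pos: [0.6811, -0.1731, 0.1835]
ee_rot: [3.141, 0.001, 2.897]
ft_force: [0.6, 0.2, -0.6]
width: 0.677
grip_force: 0.0
```

```bash
python3 w.py pics/w9.png dish:.01 hex_nut:.018; python3 plan.py .5615,-.231,.20,1.867
```

```text
[[-0.0, 0.973, 0.232, 0.067], [1.0, -0.0, 0.001, -0.0], [0.001, 0.232, -0.973, -0.18], [0.0, 0.0, 0.0, 1.0]]
dish 0.59 [178. 254.] ctr [ 0.6805 -0.1725  0.01  ] edges [(96, np.float64(-0.275)), (100, np.float64(1.327))]
hex_nut 0.63 [180. 253.] ctr [ 0.6809 -0.1736  0.018 ] edges [(31, np.float64(-1.028)), (31, np.float64(0.525))]
t 18.85 pos [ 0.682  -0.1733  0.1835] rot [3.141  0.0036 2.8975] q [-0.22  0.54  0.54  1.58 -0.3   1.1   1.73] w 74.1
.5615,-.231,.20,1.867 -> [102.9 -85.1 -16.5] rz 59.0 dist 135
```

In the tool's units: 103 mm / 1000 = 0.103, 95 mm / 1000 = 0.095, 59 degrees / 90 = 0.6556.

Request:
apply_moves(
  moves="0.012 -0.01 -0.016 0 0 0.0889 1; 0.03 -0.025 -0.016 0 0 0.1778 1; 0.055 -0.045 -0.016 0 0 0.2778 1; 0.08 -0.065 -0.016 0 0 0.3778 1; 0.095 -0.078 -0.016 0 0 0.4778 1; 0.103 -0.085 -0.016 0 0 0.5778 1; 0.103 -0.085 -0.016 0 0 0.6556 1; 0.103 -0.085 -0.016 0 0 0.6556 1",
)

```text
t: 19.85
ee_pos: [0.56, -0.2302, 0.1963]
ee_rot: [-3.14, -0.0, 1.869]
ft_force: [0.3, 0.4, 0.4]
width: 1.001
grip_force: 0.0
```

```bash
python3 w.py pics/w10.png batten:.077 sanding_block:.032 batten_rest:.03; python3 plan.py .5615,-.231,.042,1.867
```

```text
[[-0.0, 0.972, 0.233, 0.067], [1.0, -0.0, 0.001, -0.0], [0.001, 0.233, -0.972, -0.18], [0.0, 0.0, 0.0, 1.0]]
batten 0.78 [188. 254.] ctr [ 0.5606 -0.2297  0.077 ] edges [(160, np.float64(-1.289)), (49, np.float64(0.299))]
batten 0.4 [182. 257.] ctr [ 0.5617 -0.2223  0.077 ] edges [(61, np.float64(-1.306)), (99, np.float64(0.299))]
sanding_block 0.66 [181. 257.] ctr [ 0.5648 -0.2301  0.032 ] edges [(69, np.float64(-1.306)), (113, np.float64(0.299))]
batten_rest 0.58 [272. 118.] ctr [ 0.4199 -0.4076  0.03  ] edges [(88, np.float64(-2.829)), (162, np.float64(-1.401))]
t 20.05 pos [ 0.5604 -0.2304  0.1969] rot [-3.1410e+00 -1.0000e-04  1.8701e+00] q [-0.36  0.43  0.85  1.81 -0.36  1.07  0.92] w 94.0
.5615,-.231,.042,1.867 -> [ -0.9   0.9 154.9] rz 0.2 dist 155
```

View pics/w10.png

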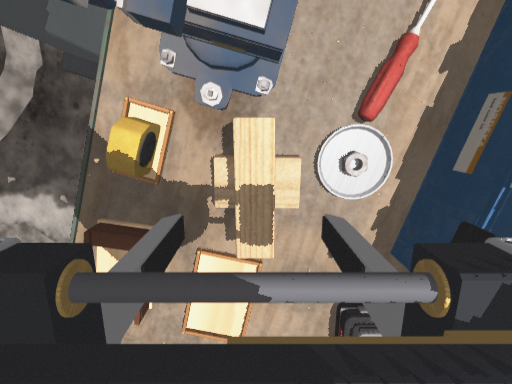

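In the tool's units: 154 mm / 1000 = 0.154, 150 mm / 1000 = 0.15.

Request:
apply_moves(
  moves="0 0.001 0.05 0 0 0 1; 0 0.001 0.1 0 0 0 1; 0 0.001 0.135 0 0 0 1; 0 0.001 0.15 0 0 0 1; 0 0.001 0.154 0 0 0 1; 0 0.001 0.154 0 0 0 0; 0 0.001 0.154 0 0 0 -1; 0 0.001 0.154 0 0 0 -1",
  squeeze=25,
)

```text
t: 21.05
ee_pos: [0.5619, -0.2302, 0.0441]
ee_rot: [3.14, 0.0, 1.868]
ft_force: [-0.2, 0.1, 0.2]
width: 0.713
grip_force: 0.0
```

In the tool's units: -80 mm / 1000 = -0.08, -50 mm / 1000 = -0.05.

Request:
apply_moves(
  moves="0 0 0 0 0 0 -1; 0 0 0 0 0 0 -1; 0 0 -0.005 0 0 0 -1; 0 0 -0.02 0 0 0 -1; 0 0 -0.05 0 0 0 -1; 0 0 -0.08 0 0 0 -1; 0 0 -0.08 0 0 0 -1; 0 0 -0.08 0 0 0 -1",
)

```text
t: 22.05
ee_pos: [0.5613, -0.2299, 0.1232]
ee_rot: [3.142, -0.0, 1.868]
ft_force: [0.1, 0.4, -2.3]
width: 0.479
grip_force: 25.0
```

```bash
cp m_top_*.npy /tmp; python3 - <<'E'
from fit import *
for cn in("top","side"):
    c=arm.read_camera(cn)
    for n in("batten_rest","large_tray","sanding_block"):
        for m in arm.masks_of(c,n)[:1]:
            r=cv2.minAreaRect(np.argwhere(m["pixels"]).astype(np.float32))
            print(cn,n,round(m["confidence"],2),at_z(c,r[0],.02).round(4))
            if cn=="top":np.save(f"m_top_{n}.npy",m["pixels"])
E
python3 w.py pics/w11.png batten_rest:.048 large_tray:.013 batten:.16 sanding_block:.032; python3 plan.py .421,-.412,.15,1.717
```

```text
top batten_rest 0.95 [ 0.4206 -0.411   0.02  ]
side batten_rest 0.74 [ 0.4227 -0.4119  0.02  ]
side large_tray 0.66 [ 0.5539 -0.4158  0.02  ]
side sanding_block 0.62 [ 0.5571 -0.2328  0.02  ]
[[-0.0, 0.972, 0.233, 0.067], [1.0, -0.0, 0.001, -0.0], [0.001, 0.233, -0.972, -0.18], [0.0, 0.0, 0.0, 1.0]]
batten_rest 0.91 [288.  57.] ctr [ 0.396  -0.3815  0.048 ] edges [(133, np.float64(-1.705)), (54, np.float64(-0.069))]
large_tray 0.85 [320. 204.] ctr [ 0.5509 -0.4012  0.013 ] edges [(46, np.float64(-1.326)), (31, np.float64(0.298))]
batten 0.63 [221. 252.] ctr [ 0.5554 -0.2149  0.16  ] edges [(133, np.float64(-1.311)), (52, np.float64(0.298))]
sanding_block 0.79 [189. 257.] ctr [ 0.5629 -0.224   0.032 ] edges [(59, np.float64(-1.345)), (113, np.float64(0.266))]
t 22.7 pos [ 0.5614 -0.2303  0.1232] rot [-3.1415 -0.      1.8677] q [-0.3   0.51  0.79  1.87 -0.44  0.94  0.99] w 45.1
.421,-.412,.15,1.717 -> [-132.7 -187.4  -26.8] rz 8.6 dist 231
```

View pics/w11.png

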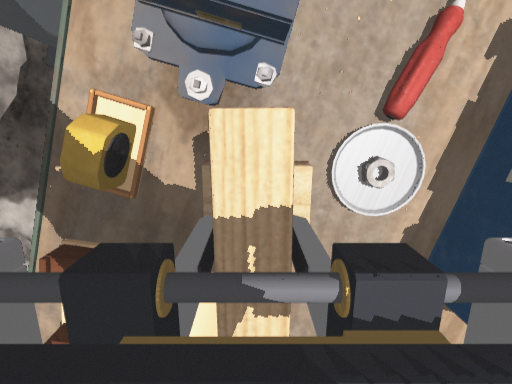

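```bash
python3 - <<'E'
from fit import *
cams={n:arm.read_camera(n) for n in("top","side")}
B={"top":[np.load("/tmp/m_top_batten_rest.npy"),np.load("m_top_batten_rest.npy")],"side":[np.load("m_side_batten_rest.npy")]}
def cost(p,use):
    s=0
    for cn in use:
        mm=mask(cams[cn],BOX["batten_rest"][0],p,0)
        for y in(-.052,.052): mm=np.maximum(mm,mask(cams[cn],(-.0385,.0385,y-.011,y+.011,.048),p,0))
        for t in B[cn]: s+=np.abs(mm-t).sum()/t.sum()
    return s
for use in(["top"],["side"],["top","side"]):
    r=minimize(cost,[.4228,-.4128,.14],args=(use,),method="Nelder-Mead",options=dict(initial_simplex=[[.4228,-.4128,.14],[.43,-.4128,.14],[.4228,-.405,.14],[.4228,-.4128,.2]]))
    print(use,r.x.round(4),round(r.fun,3))
E
python3 plan.py .42,-.410,.16,1.711
```

```text
['top'] [ 0.4208 -0.4091  0.1455] 0.146
['side'] [ 0.4217 -0.4086  0.137 ] 0.079
['top', 'side'] [ 0.4209 -0.4088  0.1446] 0.228
t 22.8 pos [ 0.5614 -0.2303  0.1233] rot [3.1416e+00 1.0000e-04 1.8677e+00] q [-0.3   0.51  0.79  1.87 -0.44  0.94  0.99] w 45.1
.42,-.410,.16,1.711 -> [-130.5 -187.8  -36.7] rz 9.0 dist 232
```

In the tool's units: -188 mm / 1000 = -0.188, -160 mm / 1000 = -0.16, 8.8 degrees / 90 = 0.0978.

Request:
apply_moves(
  moves="-0.01 -0.015 -0.02 0 0 0 -1; -0.03 -0.043 -0.03 0 0 0.0222 -1; -0.058 -0.083 -0.03 0 0 0.0444 -1; -0.086 -0.123 -0.03 0 0 0.0667 -1; -0.112 -0.16 -0.03 0 0 0.0889 -1; -0.128 -0.184 -0.025 0 0 0.0978 -1; -0.131 -0.188 -0.01 0 0 0.0978 -1; -0.131 -0.188 0 0 0 0.0978 -1",
)

```text
t: 23.8
ee_pos: [0.4188, -0.4111, 0.123]
ee_rot: [3.141, -0.0, 1.712]
ft_force: [0.1, 0.7, -1.8]
width: 0.475
grip_force: 25.0
```

```bash
python3 w.py pics/w12.png batten_rest:.048 batten:.15 large_tray:.013; python3 plan.py .421,-.409,.0525,1.714;  python3 - <<'E'
from h import *
c=arm.read_camera("side");i=c["frame"][150:330,200:420];cv2.imwrite("pics/s12.png",cv2.resize(i,None,fx=3,fy=3,interpolation=cv2.INTER_CUBIC))
E
```

```text
[[-0.0, 0.972, 0.233, 0.067], [1.0, -0.0, 0.001, -0.0], [0.001, 0.233, -0.972, -0.18], [0.0, 0.0, 0.0, 1.0]]
batten_rest 0.48 [165. 296.] ctr [ 0.4532 -0.3742  0.048 ] edges [(68, np.float64(-1.424)), (3, np.float64(0.111))]
batten 0.94 [221. 252.] ctr [ 0.416  -0.3989  0.15  ] edges [(143, np.float64(-1.468)), (58, np.float64(0.142))]
large_tray 0.74 [198. 389.] ctr [ 0.5647 -0.3994  0.013 ] edges [(112, np.float64(-1.497)), (109, np.float64(-0.013))]
t 24.0 pos [ 0.4203 -0.41    0.1233] rot [-3.1413e+00 -3.0000e-04  1.7150e+00] q [ 0.03  0.5   0.84  1.92 -0.46  0.93  1.24] w 45.0
.421,-.409,.0525,1.714 -> [ 0.9  0.8 70.8] rz 0.1 dist 71
```

View pics/w12.png

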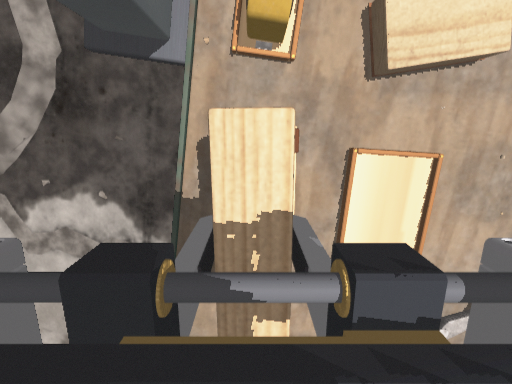

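In the tool's units: 71.5 mm / 1000 = 0.0715, 70 mm / 1000 = 0.07.

Request:
apply_moves(
  moves="0.001 0.001 0.025 0 0 0 -1; 0.001 0.001 0.045 0 0 0 -1; 0.001 0.001 0.055 0 0 0 -1; 0.001 0.001 0.062 0 0 0 -1; 0.001 0.001 0.067 0 0 0 -1; 0.001 0.001 0.07 0 0 0 -1; 0.001 0.001 0.0715 0 0 0 -1; 0.001 0.001 0.0715 0 0 0 -1",
)

```text
t: 25.05
ee_pos: [0.4208, -0.4095, 0.0519]
ee_rot: [3.141, 0.0, 1.714]
ft_force: [1.0, 0.4, -2.3]
width: 0.474
grip_force: 25.0
```

```bash
python3 plan.py .421,-.409,.0515,1.714; cat > bf.py <<'E'
from fit import *
cams={n:arm.read_camera(n) for n in("top","side")}
for cn,c in cams.items():
    m=arm.masks_of(c,"batten")
    for x in m[:1]:
        t=x["pixels"];print(cn,x["confidence"],t.sum())
        f=lambda p:np.abs(mask(c,BOX["batten"][0],p[:3],p[3])-t).sum()/t.sum()
        g=[.421,-.409,.143,.04]
        r=minimize(f,g,method="Nelder-Mead",options=dict(initial_simplex=[g]+[[g[j]+(d if i==j else 0) for j in range(4)] for i,d in enumerate((.01,.01,.1,.01))]))
        print(r.x.round(4),round(r.fun,3))
E
python3 bf.py
```

```text
t 25.05 pos [ 0.4208 -0.4095  0.0519] rot [3.1415e+00 1.0000e-04 1.7140e+00] q [ 0.1   0.59  0.75  1.96 -0.55  0.81  1.31] w 44.6
.421,-.409,.0515,1.714 -> [0.4 0.2 0.4] rz 0.0 dist 1
side 0.86 1520
[ 0.7815 -0.5208  0.5029 -0.4558] 0.411
```

In the tool's units: -20 mm / 1000 = -0.02, 1 mm / 1000 = 0.001.

Request:
apply_moves(
  moves="0 0 0.001 0 0 0 -1; 0 0 0.001 0 0 0 -1; 0 0 0.001 0 0 0 0.3; 0 0 0.001 0 0 0 0.5; 0 0 0.001 0 0 0 0.5; 0 0 0.001 0 0 0 0.5; 0 0 0.001 0 0 0 0.5; 0 0 -0.02 0 0 0 0.5",
)

```text
t: 26.25
ee_pos: [0.42, -0.4089, 0.0716]
ee_rot: [-3.14, -0.001, 1.714]
ft_force: [-0.7, -0.6, -0.8]
width: 0.747
grip_force: 0.0
```

In the tool's units: -170 mm / 1000 = -0.17, -140 mm / 1000 = -0.14.

Request:
apply_moves(
  moves="0 0 -0.04 0 0 0 0.7; 0 0 -0.09 0 0 0 1; 0 0 -0.14 0 0 0 1; 0 0 -0.17 0 0 0 1; 0.05 0.06 -0.17 0 0 0 1; 0.09 0.1 -0.17 0 0 0 1; 0.09 0.1 -0.17 0 0 0 1; 0.09 0.1 -0.17 0 0 0 1",
)

```text
t: 27.25
ee_pos: [0.5069, -0.3059, 0.2426]
ee_rot: [3.141, 0.0, 1.715]
ft_force: [-0.5, -0.3, -0.1]
width: 0.999
grip_force: 0.0
```

```bash
python3 w.py pics/w14.png batten:.085 batten_rest:.03 large_tray:.013 sanding_block:.032;python3 bf.py; python3 plan.py .565,-.230,.14,.290 .565,-.230,.14,3.432
```

```text
[[-0.0, 0.972, 0.233, 0.067], [1.0, -0.0, 0.001, -0.0], [0.001, 0.233, -0.972, -0.18], [0.0, 0.0, 0.0, 1.0]]
batten 0.84 [228. 178.] ctr [ 0.42   -0.3816  0.085 ] edges [(52, np.float64(-2.925)), (121, np.float64(-1.44))]
batten_rest 0.6 [229. 208.] ctr [ 0.4523 -0.3989  0.03  ] edges [(27, np.float64(-2.94)), (135, np.float64(-1.419))]
large_tray 0.66 [238. 282.] ctr [ 0.5666 -0.4039  0.013 ] edges [(119, np.float64(-1.493)), (101, np.float64(0.069))]
sanding_block 0.59 [221. 204.] ctr [ 0.4456 -0.3864  0.032 ] edges [(70, np.float64(-2.539)), (150, np.float64(-1.037))]
sanding_block 0.58 [127. 303.] ctr [ 0.5653 -0.2322  0.032 ] edges [(113, np.float64(-2.854)), (66, np.float64(-1.266))]
top 0.97 1712
[ 0.422  -0.4199  0.1462  0.0099] 0.05
side 0.87 2754
[ 0.4429 -0.4239  0.1478  0.01  ] 0.045
t 27.7 pos [ 0.5065 -0.3065  0.2418] rot [-3.1415  0.      1.7132] q [-0.29  0.37  0.94  1.79 -0.32  1.14  0.9 ] w 94.1
.565,-.230,.14,.290 -> [ 67.4  68.7 101.8] rz 81.5 dist 140
.565,-.230,.14,3.432 -> [ 67.4  68.7 101.8] rz -98.5 dist 140
```

In the tool's units: 69 mm / 1000 = 0.069, 67 mm / 1000 = 0.067, 81.3 degrees / 90 = 0.9033.

Request:
apply_moves(
  moves="0.015 0.015 0.01 0 0 0.1111 1; 0.03 0.03 0.02 0 0 0.2222 1; 0.045 0.046 0.03 0 0 0.3333 1; 0.06 0.06 0.04 0 0 0.4444 1; 0.067 0.069 0.05 0 0 0.5611 1; 0.067 0.069 0.06 0 0 0.6778 1; 0.067 0.069 0.06 0 0 0.7944 1; 0.067 0.069 0.06 0 0 0.9033 1",
)

```text
t: 28.7
ee_pos: [0.5656, -0.2299, 0.1816]
ee_rot: [3.142, 0.0, 0.289]
ft_force: [0.8, 0.1, -0.1]
width: 1.001
grip_force: 0.0
```

Request:
apply_moves(
  moves="0 0 0 0 0 0 1; 0 0 0 0 0 0 1; 0 0 0 0 0 0 1; 0 0 0 0 0 0 1; 0 0 0 0 0 0 1; 0 0 0 0 0 0 1; 0 0 0 0 0 0 1; 0 0 0 0 0 0 1",
)

```text
t: 29.7
ee_pos: [0.5656, -0.2299, 0.1818]
ee_rot: [3.142, 0.0, 0.295]
ft_force: [0.2, 0.5, 0.1]
width: 1.0
grip_force: 0.0
```

```bash
python3 w.py pics/w15.png sanding_block:.032 batten:.085 large_tray:.013 hex_nut:.018; python3 plan.py .565,-.231,.0135,.293
```

```text
[[-0.0, 0.972, 0.234, 0.067], [1.0, 0.0, -0.001, 0.0], [-0.001, 0.234, -0.972, -0.18], [0.0, 0.0, 0.0, 1.0]]
sanding_block 0.63 [180. 254.] ctr [ 0.5683 -0.232   0.032 ] edges [(110, np.float64(-2.868)), (69, np.float64(-1.276))]
batten 0.59 [320. 336.] ctr [ 0.4493 -0.3665  0.085 ] edges [(43, np.float64(-2.813)), (104, np.float64(-1.276))]
large_tray 0.82 [218. 390.] ctr [ 0.5686 -0.4185  0.013 ] edges [(95, np.float64(-2.989)), (156, np.float64(-1.507))]
hex_nut 0.58 [ 72. 235.] ctr [ 0.6807 -0.1742  0.018 ] edges [(30, np.float64(-2.872)), (30, np.float64(-1.275))]
hex_nut 0.52 [218. 390.] ctr [ 0.57   -0.4157  0.018 ] edges [(93, np.float64(-2.993)), (153, np.float64(-1.511))]
t 29.95 pos [ 0.5656 -0.2298  0.1818] rot [-3.1416e+00  1.0000e-04  2.9520e-01] q [-0.54  0.65  1.22  1.82 -0.67  1.16 -0.37] w 94.1
.565,-.231,.0135,.293 -> [ -0.9   0.9 168.3] rz 0.1 dist 168
```

In the tool's units: 168 mm / 1000 = 0.168, 165 mm / 1000 = 0.165.

Request:
apply_moves(
  moves="0.001 0.002 0.05 0 0 0 1; 0.001 0.002 0.1 0 0 0 1; 0.001 0.002 0.135 0 0 0 1; 0.001 0.002 0.155 0 0 0 1; 0.001 0.002 0.165 0 0 0 1; 0.001 0.002 0.168 0 0 0 1; 0.001 0.002 0.168 0 0 0 0.2; 0.001 0.002 0.168 0 0 0 -1",
  squeeze=25,
)

```text
t: 30.95
ee_pos: [0.5676, -0.2316, 0.0146]
ee_rot: [3.141, -0.001, 0.295]
ft_force: [-0.5, 0.5, -0.0]
width: 0.823
grip_force: 0.0
```

In the tool's units: -90 mm / 1000 = -0.09, -50 mm / 1000 = -0.05.

Request:
apply_moves(
  moves="0 0 0 0 0 0 -1; 0 0 0 0 0 0 -1; 0 0 0 0 0 0 -1; 0 0 -0.005 0 0 0 -1; 0 0 -0.02 0 0 0 -1; 0 0 -0.05 0 0 0 -1; 0 0 -0.09 0 0 0 -1; 0 0 -0.09 0 0 0 -1",
)

```text
t: 31.95
ee_pos: [0.5684, -0.2323, 0.1069]
ee_rot: [3.139, -0.003, 0.295]
ft_force: [0.2, 0.8, -1.8]
width: 0.711
grip_force: 25.0
```

```bash
python3 - <<'E'
from fit import *
for cn in("top","side"):
    c=arm.read_camera(cn)
    for n,z,g in(("batten",.04,[.421,-.41,.14]),("large_tray",0,[.567,-.4193,.0927])):
        for x in arm.masks_of(c,n)[:1]:
            t=x["pixels"]
            f=lambda p:np.abs(mask(c,BOX[n][0],p,z)-t).sum()/t.sum()
            r=minimize(f,g,method="Nelder-Mead",options=dict(initial_simplex=[g]+[[g[j]+(d if i==j else 0) for j in range(3)] for i,d in enumerate((.01,.01,.1))]))
            print(cn,n,round(x["confidence"],2),r.x.round(4),round(r.fun,3))
E
python3 plan.py .567,-.4185,.12,1.664
```

```text
top large_tray 0.95 [ 0.5667 -0.4197  0.0955] 0.077
side batten 0.78 [ 0.4219 -0.4143  0.1838] 0.09
side large_tray 0.92 [ 0.5688 -0.4188  0.0897] 0.101
t 32.25 pos [ 0.5667 -0.2313  0.1031] rot [-3.141e+00  1.100e-03  2.951e-01] q [-0.48  0.73  1.11  1.88 -0.77  1.04 -0.31] w 67.0
.567,-.4185,.12,1.664 -> [-54.2 179.2 -16.9] rz -78.4 dist 188
```

In the tool's units: 179 mm / 1000 = 0.179, 165 mm / 1000 = 0.165, -75 degrees / 90 = -0.8333.

Request:
apply_moves(
  moves="0 0.005 -0.015 0 0 -0.0556 -1; -0.008 0.025 -0.025 0 0 -0.1667 -1; -0.018 0.06 -0.025 0 0 -0.2778 -1; -0.03 0.1 -0.025 0 0 -0.3889 -1; -0.042 0.14 -0.025 0 0 -0.5 -1; -0.05 0.165 -0.025 0 0 -0.6111 -1; -0.054 0.179 -0.02 0 0 -0.7222 -1; -0.054 0.179 -0.01 0 0 -0.8333 -1",
)

```text
t: 33.25
ee_pos: [0.5666, -0.4202, 0.1131]
ee_rot: [-3.141, 0.001, 1.608]
ft_force: [-0.2, 0.7, -1.9]
width: 0.709
grip_force: 25.0
```

In the tool's units: 60 mm / 1000 = 0.06, 50 mm / 1000 = 0.05, -3.4 degrees / 90 = -0.0378.

Request:
apply_moves(
  moves="0 0 0.01 0 0 -0.0378 -1; 0 0 0.025 0 0 -0.0378 -1; 0 0 0.04 0 0 -0.0378 -1; 0 0 0.05 0 0 -0.0378 -1; 0 0 0.06 0 0 -0.0378 -1; 0 0 0.06 0 0 -0.0378 -1; 0 0 0.06 0 0 -0.0378 -1; 0 0 0.06 0 0 -0.0378 -1",
)

```text
t: 34.25
ee_pos: [0.5678, -0.4186, 0.0543]
ee_rot: [3.141, 0.0, 1.664]
ft_force: [0.1, -0.6, -0.6]
width: 0.713
grip_force: 25.0
```

```bash
python3 w.py pics/w16.png large_tray:.013 sanding_block:.07; python3 plan.py .5675,-.419,.0195,1.664
```

```text
[[-0.0, 0.972, 0.234, 0.067], [1.0, -0.0, 0.001, -0.0], [0.001, 0.234, -0.972, -0.18], [0.0, 0.0, 0.0, 1.0]]
sanding_block 0.73 [230. 252.] ctr [ 0.567  -0.4155  0.07  ] edges [(115, np.float64(-1.525)), (75, np.float64(0.093))]
t 34.4 pos [ 0.5677 -0.4185  0.0541] rot [3.1412e+00 2.0000e-04 1.6635e+00] q [ 0.09  0.73  0.67  1.67 -0.54  0.93  1.07] w 66.9
.5675,-.419,.0195,1.664 -> [-0.5 -0.3 34.6] rz -0.0 dist 35
```

In the tool's units: 35.5 mm / 1000 = 0.0355, 33 mm / 1000 = 0.033.

Request:
apply_moves(
  moves="0 0 0.012 0 0 0 -1; 0 0 0.022 0 0 0 -1; 0 0 0.029 0 0 0 -1; 0 0 0.033 0 0 0 -1; 0 0 0.0355 0 0 0 -1; 0 0 0.0355 0 0 0 -1; 0 0 0.0355 0 0 0 0.7; 0 0 0.0355 0 0 0 0.7",
)

```text
t: 35.4
ee_pos: [0.5678, -0.4186, 0.0184]
ee_rot: [3.141, 0.0, 1.664]
ft_force: [0.3, 0.1, 0.4]
width: 0.844
grip_force: 0.0
```

In the tool's units: -220 mm / 1000 = -0.22, -200 mm / 1000 = -0.2.

Request:
apply_moves(
  moves="0 0 0 0 0 0 0.7; 0 0 0 0 0 0 0.7; 0 0 -0.01 0 0 0 0.7; 0 0 -0.05 0 0 0 1; 0 0 -0.1 0 0 0 1; 0 0 -0.16 0 0 0 1; 0 0.06 -0.2 0 0 0 1; 0 0.1 -0.22 0 0 0 1",
)

```text
t: 36.4
ee_pos: [0.6687, -0.4091, 0.2419]
ee_rot: [3.139, 0.001, 1.663]
ft_force: [0.1, -0.4, 0.3]
width: 1.0
grip_force: 0.0
```

```bash
python3 - <<'E'
from fit import *
G=dict(tape_measure=(.005,[.409,-.228,0.]),batten=(.04,[.421,-.41,.14]),sanding_block=(.005,[.567,-.419,.093]))
for cn in("top","side"):
    c=arm.read_camera(cn);cv2.imwrite(f"pics/{cn}9.png",c["frame"])
    for n,(z,g) in G.items():
        for x in arm.masks_of(c,n)[:1]:
            t=x["pixels"]
            f=lambda p:np.abs(mask(c,BOX[n][0],p,z)-t).sum()/t.sum()
            r=minimize(f,g,method="Nelder-Mead",options=dict(initial_simplex=[g]+[[g[j]+(d if i==j else 0) for j in range(3)] for i,d in enumerate((.01,.01,.1))]))
            print(cn,n,round(x["confidence"],2),r.x.round(4),round(r.fun,3))
i=np.hstack([cv2.resize(cv2.imread(f"pics/{k}9.png")[105:300,170:360],None,fx=2.1,fy=2.9) for k in("top","side")]);cv2.imwrite("pics/fin.png",i[:,:800])
E
```

```text
top tape_measure 0.58 [ 0.4083 -0.2416  0.0051] 0.102
top batten 0.66 [ 0.4212 -0.4146  0.1474] 0.115
top sanding_block 0.7 [1.1723 0.1922 2.3373] 1.0
side tape_measure 0.97 [ 0.4101 -0.2365 -0.0321] 0.189
side batten 0.56 [ 0.4221 -0.4146  0.1799] 0.111
side sanding_block 0.67 [ 0.5668 -0.4204  0.0974] 0.112
```

View pics/fin.png

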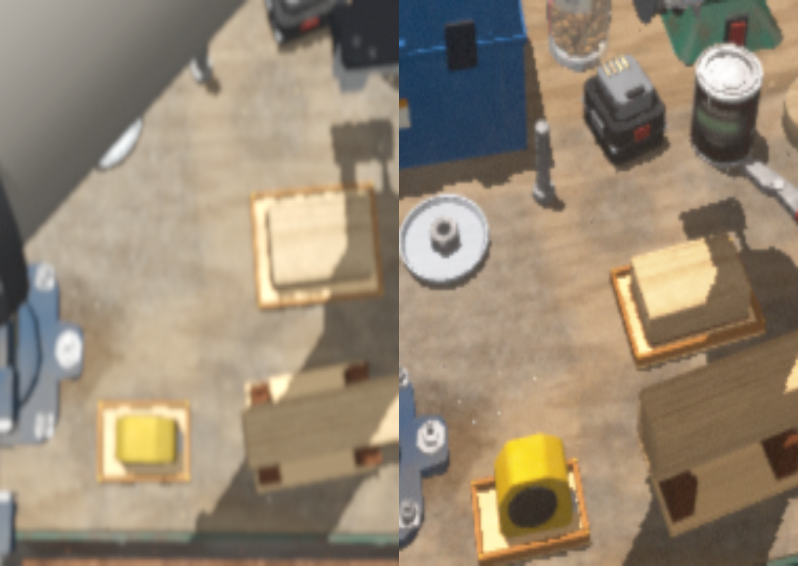

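```bash
python3 -c "
from station import arm
print(arm.hand_in())"
```

```text
the job is handed in; nothing more can be done
None
```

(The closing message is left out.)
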